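# Index the vial carousel to its next hole

### The job

Index the vial carousel by one hole to bring the next vial under the reading head: with the fingertips press the red plunger down to free the turntable, turn it counter-clockwise (seen from above) to the very next hole, a sixth of a turn and not past it, and let the plunger spring fully up so that the table is locked there. Only press and push; grip and lift nothing. Do not touch the vials, and leave the wash bottle, tube rack and timer where they are.

Things in the scene. Friction and masses are not known exactly. Their poses are not given: they have to be found in the camera images.
- stand_axis (a point): Vial carousel, fixed to the bench on a grey round foot 270 mm across. This point lies on the vertical axis of its turntable, level with the turntable's top face, 68 mm above the bench. It does not turn: its x axis points horizontally to the hole in which the pin sits at the start, its z axis up.
- next_hole (a point): Mouth of the next hole, in the fixed aluminium index plate (186 mm across, top 53 mm above the bench). The plate has six holes 60 degrees apart, 83 mm from the axis, seen as black spots beyond the turntable's edge; this is the one 60 degrees counter-clockwise of the hole in use at the start.
- reading_head (a point): Centre of the top of the fixed white reading head, 161 mm above the bench: an arm 44 mm wide that reaches over the turntable from a column 165 mm from the axis, 210 degrees counter-clockwise from the hole in use at the start.
- turntable (a joint): Angle of the turntable (grey disc, 146 mm across, six white pockets), rad. 0 in the first hole at the start, counter-clockwise positive; next hole at 1.047. Turns with about 1 N at the plunger when the pin is out; 0.02 rad of play either way when in. Let go within 0.04 rad of a hole, the pin centres itself; farther off it rides under the plate and snaps in when the table is turned on to the hole.
- turntable_arm (a point): Point on top of the blue arm that turns with the turntable, right below the plunger, 105 mm from the axis, 68 mm above the bench; x axis radially outward. The arm carries two upright blue cheeks, one each side of the plunger along the turning direction: 44 mm long radially, 6 mm thick, top 118 mm above the bench, 54 mm clear between. Shut fingertips fit between them and may push on either.
- plunger (a joint): How far the plunger is pressed down, m: 0 = up (pin in a hole), 0.016 = end stop. From about 0.009 on the pin is clear of the plate and the table can turn. Spring about 5 N at the start of the stroke, 8.5 N at the end; it springs back when released. Released off a hole it stays about 0.008 down.
- plunger_top (a point): Centre of the flat top of the red plunger button, a disc 42 mm across, 6 mm thick; 92 mm above the bench when up. It moves down as pressed and turns with the turntable, 105 mm from the axis.
- vial_a: Loose capped vial, amber with white cap, 25 mm across, 50 mm tall, standing in a turntable pocket (18 mm deep) 53 mm from the axis, its top 118 mm above the bench; origin at the centre of its underside.
- vial_b: Loose capped vial, green with black cap, 25 mm across, 50 mm tall, standing in a turntable pocket (18 mm deep) 53 mm from the axis, its top 118 mm above the bench; origin at the centre of its underside.
- vial_c: Loose capped vial, amber with white cap, 25 mm across, 50 mm tall, standing in a turntable pocket (18 mm deep) 53 mm from the axis, its top 118 mm above the bench; origin at the centre of its underside.
- vial_d: Loose capped vial, white with blue cap, 25 mm across, 50 mm tall, standing in a turntable pocket (18 mm deep) 53 mm from the axis, its top 118 mm above the bench; origin at the centre of its underside.
- wash_bottle: White bottle with blue cap, 60 mm across, 150 mm tall, standing loose on the bench; origin at the centre of its underside.
- tube_rack: Green rack block with black holes, 100 x 66 x 30 mm, loose on the bench; origin at the centre of its underside.
- timer: White bench timer, 62 x 62 x 22 mm, loose on the bench; origin at the centre of its underside.
There are look-alikes about, which are no part of the job. Of the things that look like the vial_d, the larger one is meant. Several things have the shape of the wash_bottle; the one meant has the colours described above.

How it is judged:
By the outcome, as a careful person would: the job done as asked, in the order asked, and still so for the second after the job is handed in, with the robot touching nothing.
It also fails if it takes over 38 s, if anything falls off the work surface, if the arm or the gripper's body presses on something with over 40 N, if the wrist force passes 120 N, or if a joint passes its speed limit or range.

### The arm

A 6-joint arm with a two-finger parallel gripper is mounted at the origin on the work surface. World frame = base frame: x ahead of the robot, y to its left, z up, the work surface at z = 0. Lengths are in m, angles in rad, forces in N, time in s.
With the tool pointing down it reaches from about 0.35 to 0.725 m from the base axis. Payload 6 kg.
Tool frame: the origin (TCP) lies at the very end of the fingers, on their centre line; the grasp point (between the pads) lies 19 mm behind it; z points along the fingers, y is the direction in which the jaws open and shut (so a half turn about z gives the same grasp; the last joint's range is limited). The gripper opens to 85 mm and grips with 20 to 120 N. Pads are 22 mm wide; open, the fingers measure 114 mm over their backs; the gripper's body (76 mm by 85 mm) begins 54 mm behind the grasp point. The pads swing forward as they close: fully open they stand 13 mm farther back than shut.
Start: joints at [-0.795, 0.04, 0.085, 0, -1.615, -0.334], TCP at [0.257, -0.542, 0.231] pointing down, gripper open.
Joint ranges: [-2.56, 2.56], [-1.29, 2.01], [-1.08, 1.49], [-3.29, 1.98], [-2.81, -0.18], [-2.99, 2.99]. Speed limits (rad/s): [2.57, 2.57, 3.01, 3.14, 3.14, 3.14].

### API

Orientations are given as a unit quaternion [w, x, y, z].
In Python, from plant import sense, capture, camera_params, job_done gives the robot as it stands.
- The arm moves only by the shell command python3 -m pendant 'ROWS'. ROWS is JSON, a list of rows, each a list of 3 entries, a list of its own where there are three numbers: the shift along the world's x, y, z in m, then the turn, a rotation vector about the world's x, y, z in rad, then the finger opening in m, from 0 to 0.0854. In form: [[[tx, ty, tz], [rx, ry, rz], jaw], ...]. A call has 1 to 12 rows; each row is the pose to reach, as a shift and turn from the pose commanded when the call began; what a row does not reach only later rows make up. A row lasts 1/8 s, in which the tool goes at most 62.5 mm and 10.7 degrees, less where a joint would pass 70% of its speed; a pose out of reach is approached as far as the arm can. A call with a gripper value outside its range is refused whole. The fingers move at their own pace and stop on an object; the grip force is fixed at half the most. Time passes only in rows, so rows that repeat a pose let the fingers close. It gives the time, the measured TCP pose, the force and the opening at its end, in the units of the state.
- sense(): the state, without advancing time (a new reading comes with each control period).
- capture(name): name is "side" or "top"; returns (picture, depth): 420x560x3 uint8, blue, green, red; 420x560 float32, m along the optical axis (not along the pixel's ray), 0 where there is no reading.
- camera_params(name): a dict with "fx", "fy", "cx", "cy" (pixels), "k1" (the pictures are not rectified: a ray, as slopes to the right and down, at radius r is drawn at 1 + k1 r^2 times it, then the intrinsics apply), "world_to_cam" (4x4, takes a point from world to camera coordinates). Camera axes: x right, y down, z forward; pixel columns grow to the right and rows downward; lengths in m; the calibration is good to about 2 mm. A picture is of the moment at which its call begins. camera_params takes no time and is no camera call.
- job_done(): hands the job in, once; it reports no verdict.
The state is a dict: "t": time; "joint_positions": joint angles; "dq": joint speeds; "effort": joint torques, N m; "eef_pos": TCP position; "orientation": TCP orientation; "wrist_force": force on the tool from outside, world axes, zero at the start; "moment": the same for the moment, N m; "grip_width": finger opening in m.
Only numpy, scipy, OpenCV 4.12 (cv2) and the standard library are available. Lean on these libraries where they do the work, as an engineer would, in place of code of your own. Each camera call takes 0.05 s, during which the arm holds its last target.

## Working session

There is one attempt and no reset: what is moved stays moved. The work goes in short steps, Python scripts to look and compute and a shell command to move; the robot and the scene stay as the last step left them, time stands still between calls to the robot, and variables do not carry over. Pictures are saved under pics/ and viewed, and the job is handed in when it is done.

```bash
mkdir -p pics; ls
cat > h.py <<'E'
import numpy as np, cv2
from plant import sense, capture, camera_params
def ray(cam,u,v):
    p=camera_params(cam); K=np.array([[p['fx'],0,p['cx']],[0,p['fy'],p['cy']],[0,0,1.]])
    q=cv2.undistortPoints(np.array([[[u,v]]],float),K,np.array([p['k1'],0,0,0,0.]))[0,0]
    # k1 model: distorted = und*(1+k1 r_u^2), same as OpenCV
    T=np.array(p['world_to_cam']);R=T[:3,:3];t=T[:3,3]
    return -R.T@t, R.T@np.array([q[0],q[1],1.])
def onplane(cam,u,v,z):
    o,d=ray(cam,u,v); return o+d*(z-o[2])/d[2]
def proj(cam,P):
    p=camera_params(cam); K=np.array([[p['fx'],0,p['cx']],[0,p['fy'],p['cy']],[0,0,1.]])
    T=np.array(p['world_to_cam'])
    return cv2.projectPoints(np.array(P,float).reshape(-1,1,3),cv2.Rodrigues(T[:3,:3])[0],T[:3,3],K,np.array([p['k1'],0,0,0,0.]))[0].reshape(-1,2)
E
python3 - <<'E'
from h import *
for n in('top','side'):
    im,d=capture(n); cv2.imwrite(f'pics/{n}0.png',im); np.save(f'{n}0.npy',d)
print(sense())
E
```

```text
pics
{'t': 0.1, 'joint_positions': array([-7.95314313e-01,  4.07802879e-02,  8.39154172e-02, -3.69347185e-04,
       -1.61548335e+00, -3.33708189e-01]), 'dq': array([-2.19458520e-04, -4.30480415e-03,  3.71840980e-03,  2.42046393e-03,
        1.28859934e-05, -7.97514191e-04]), 'effort': array([-5.44681388e-03, -3.69345260e+01,  3.48280406e+01,  6.95182040e+00,
       -4.57950082e-03,  3.18098546e-05]), 'eef_pos': array([ 0.25646703, -0.54211175,  0.23037279]), 'orientation': array([-2.51770119e-04, -2.19102913e-01,  9.75701429e-01,  7.56797319e-04]), 'wrist_force': array([ 0.25885279,  0.7901134 , -0.01534768]), 'moment': array([ 0.02647324,  0.00094499, -0.01796061]), 'grip_width': 0.08539419987895672}
```

View pics/top0.png

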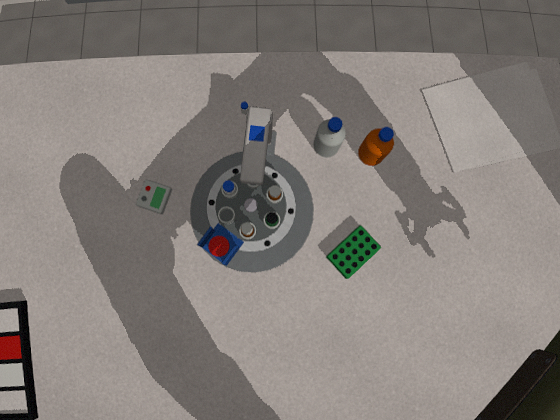

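View pics/side0.png

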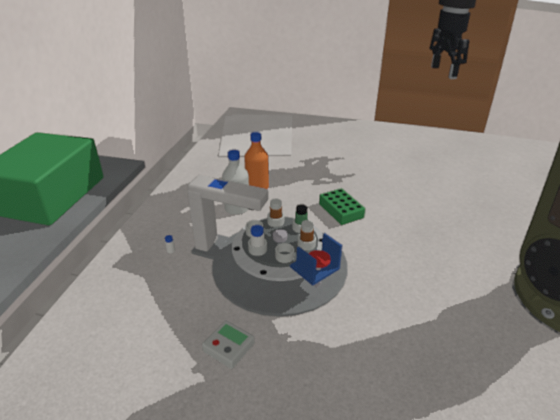

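The top view shows the red plunger at about (218,245), the axis near (250,207), and the head arm at (257,145), with the timer at (153,197) and the rack at (353,250). In the side view the plunger is at (318,260) between its two blue cheeks. Next I measure these.

Run:
```python
from h import *
im=cv2.imread('pics/top0.png'); hsv=cv2.cvtColor(im,cv2.COLOR_BGR2HSV)
def blobs(mask,x0,x1,y0,y1,mn=8):
    m=np.zeros_like(mask); m[y0:y1,x0:x1]=mask[y0:y1,x0:x1]
    n,l,s,c=cv2.connectedComponentsWithStats(m)
    return [(s[i,4],c[i]) for i in range(1,n) if s[i,4]>=mn],l
red=((hsv[...,0]<8)|(hsv[...,0]>172))&(hsv[...,1]>150)&(hsv[...,2]>60)
b,_=blobs(red.astype(np.uint8),180,300,180,290); 
for a,c in b: print('red top',a,c,onplane('top',*c,.092))
g=cv2.cvtColor(im,cv2.COLOR_BGR2GRAY)
b,_=blobs((g<45).astype(np.uint8),190,315,150,272,4)
H=[]
for a,c in b:
    P=onplane('top',*c,.053); print('dark',a,c.round(1),P.round(4)); 
s=cv2.imread('pics/side0.png'); hs=cv2.cvtColor(s,cv2.COLOR_BGR2HSV)
red=((hs[...,0]<8)|(hs[...,0]>172))&(hs[...,1]>150)&(hs[...,2]>60)
b,_=blobs(red.astype(np.uint8),290,345,235,285)
for a,c in b: print('red side',a,c,onplane('side',*c,.092))
gs=cv2.cvtColor(s,cv2.COLOR_BGR2GRAY)
b,_=blobs((gs<45).astype(np.uint8),210,350,190,300,3)
for a,c in b: print('sdark',a,c.round(1),onplane('side',*c,.053).round(4))
cv2.imwrite('pics/z.png',np.hstack([cv2.resize(im[150:275,185:318],None,fx=3,fy=3),cv2.resize(s[170:295,210:343],None,fx=3,fy=3)]))
```

```text
red top 331 [218.49848943 245.64350453] [0.48616772 0.10102808 0.092     ]
dark 23 [235.2 170.7] [0.6464 0.0687 0.053 ]
dark 21 [274. 175.] [ 0.6354 -0.013   0.053 ]
dark 84 [228.  185.9] [0.6142 0.0842 0.053 ]
dark 16 [272.2 197.4] [ 0.5875 -0.0082  0.053 ]
dark 24 [211.3 202. ] [0.5806 0.1194 0.053 ]
dark 19 [290.2 210.6] [ 0.5587 -0.0449  0.053 ]
dark 120 [271.1 218.3] [ 0.5436 -0.0047  0.053 ]
dark 650 [218.1 240.3] [0.5001 0.1057 0.053 ]
dark 5 [251.4 233.8] [0.5122 0.0367 0.053 ]
dark 21 [267. 243.] [0.4924 0.0049 0.053 ]
dark 38 [231.7 255.4] [0.4686 0.0779 0.053 ]
red side 222 [320.97297297 257.86486486] [0.48045845 0.10284073 0.092     ]
sdark 4 [340.  190.2] [ 0.4783 -0.1844  0.053 ]
sdark 4 [333.  192.2] [ 0.493  -0.1719  0.053 ]
sdark 5 [325.8 194.4] [ 0.5077 -0.1589  0.053 ]
sdark 3 [344. 194.] [ 0.4675 -0.1707  0.053 ]
sdark 3 [337. 196.] [ 0.4821 -0.1584  0.053 ]
sdark 4 [330.  198.2] [ 0.4963 -0.1454  0.053 ]
sdark 3 [342. 200.] [ 0.4691 -0.1448  0.053 ]
sdark 6 [334.5 202.3] [ 0.4843 -0.1315  0.053 ]
sdark 84 [301.  209.6] [ 0.551  -0.0859  0.053 ]
sdark 5 [346.2 204.4] [ 0.4581 -0.1296  0.053 ]
sdark 6 [339.  206.5] [ 0.4726 -0.1176  0.053 ]
sdark 5 [343.8 210.6] [ 0.4606 -0.1045  0.053 ]
sdark 4 [324.2 236. ] [ 0.4887 -0.0075  0.053 ]
sdark 6 [321.5 239.7] [0.4922 0.0052 0.053 ]
sdark 4 [323.2 244. ] [0.4869 0.0176 0.053 ]
sdark 12 [236.4 248.1] [0.646  0.0692 0.053 ]
sdark 3 [323. 248.] [0.4856 0.0296 0.053 ]
sdark 15 [263. 272.] [0.5795 0.1206 0.053 ]
sdark 3 [304.3 276.7] [0.5057 0.1148 0.053 ]
```

View pics/z.png

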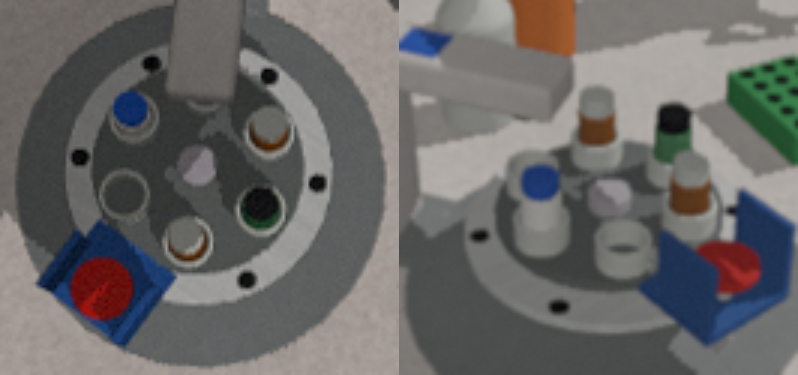

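The holes fit well. The axis is at (0.569, 0.037) with a hole radius of 83.3 mm (83 expected). The pin hole is at 142.4° and the next hole at 202.4°. The plunger predicted from that fit, (0.486, 0.101), matches the red blob. I'll move above it, shut the fingers, and turn them to line up with the cheeks.

```bash
python3 -m pendant '[[[0.019,0.053,0],[0,0,-0.09],0],[[0.038,0.107,0],[0,0,-0.18],0],[[0.057,0.161,0],[0,0,-0.27],0],[[0.076,0.214,0],[0,0,-0.36],0],[[0.095,0.268,0],[0,0,-0.45],0],[[0.115,0.321,0],[0,0,-0.55],0],[[0.134,0.375,0],[0,0,-0.64],0],[[0.153,0.429,0],[0,0,-0.73],0],[[0.172,0.482,0],[0,0,-0.82],0],[[0.191,0.536,0],[0,0,-0.91],0],[[0.21,0.589,0],[0,0,-1.0],0],[[0.229,0.643,0],[0,0,-1.093],0]]'
python3 -m pendant '[[[0,0,-0.03],[0,0,0],0],[[0,0,-0.06],[0,0,0],0],[[0,0,-0.08],[0,0,0],0],[[0,0,-0.08],[0,0,0],0]]'
python3 - <<'E'
from h import *
for n in('top','side'):
    im,d=capture(n); cv2.imwrite(f'pics/{n}1.png',im)
    if n=='top': a=im
    else: b=im
cv2.imwrite('pics/z1.png',np.hstack([cv2.resize(a[150:275,185:318],None,fx=3,fy=3),cv2.resize(b[170:295,210:343],None,fx=3,fy=3)]))
s=sense(); print(s['t'],s['eef_pos'],s['orientation'],s['wrist_force'],s['grip_width'],s['joint_positions'])
E
```

```text
t: 1.6
eef_pos: [0.4857, 0.1026, 0.2311]
orientation: [0.0, 0.321, 0.947, 0.0]
wrist_force: [0.4, -0.9, 0.6]
grip_width: -0.0004
t: 2.1
eef_pos: [0.4848, 0.1001, 0.1498]
orientation: [-0.001, 0.32, 0.947, -0.001]
wrist_force: [0.2, -0.1, 1.7]
grip_width: -0.0
2.2 [0.48601302 0.10045469 0.15243693] [6.98389392e-04 3.19988463e-01 9.47421122e-01 3.36530899e-04] [ 0.80894471 -0.28488919  0.93084282] 9.545872008029633e-05 [ 6.11466925e-01 -2.38718807e-01 -3.17447036e-01  7.29502073e-04
 -1.49069873e+00 -2.83375595e+00]
```

View pics/z1.png

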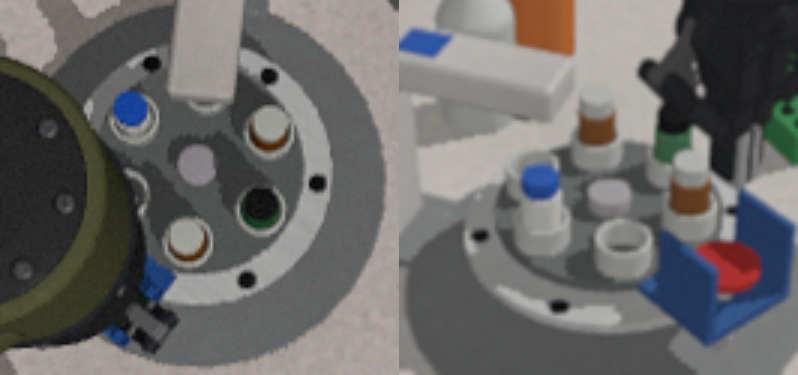

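Run:
```python
from h import *
s=sense(); P=[s['eef_pos'],[.486,.101,.092],[.486,.101,.118]]
print(proj('top',P),proj('side',P))
for n in('top','side'):
    T=np.array(camera_params(n)['world_to_cam']); print(-T[:3,:3].T@T[:3,3])
im=cv2.imread('pics/side1.png'); cv2.imwrite('pics/z2.png',cv2.resize(im[150:300,230:400],None,fx=4,fy=4))
```

```text
[[215.55791046 243.28628854]
 [218.51339655 245.72801541]
 [217.16782662 244.72256159]] [[320.14153606 228.68825206]
 [317.96124607 256.67211987]
 [318.85858407 245.05525748]]
[0.41497735 0.00892758 1.02205324]
[0.42469475 0.65411715 0.577426  ]
```

View pics/z2.png

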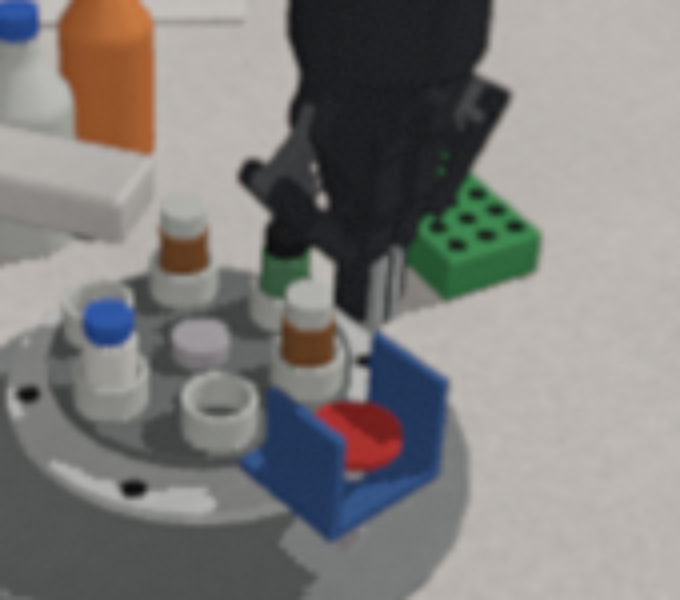

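The fingertip projects where it is seen, at (321,229), so the calibration agrees. The shut finger linkage spreads sideways about 40 mm above the tip, which could foul the cheek tops. I'll turn the tool 90° so that the spread lies radially, where the vials straddle it and leave room.

```bash
python3 -m pendant '[[[0,0,0],[0,0,0.17],0],[[0,0,0],[0,0,0.34],0],[[0,0,0],[0,0,0.51],0],[[0,0,0],[0,0,0.68],0],[[0,0,0],[0,0,0.85],0],[[0,0,0],[0,0,1.02],0],[[0,0,0],[0,0,1.19],0],[[0,0,0],[0,0,1.36],0],[[0,0,0],[0,0,1.5],0],[[0,0,0],[0,0,1.565],0],[[0,0,0],[0,0,1.565],0]]'
python3 -m pendant '[[[0,0,-0.02],[0,0,0],0],[[0,0,-0.04],[0,0,0],0],[[0,0,-0.048],[0,0,0],0],[[0,0,-0.048],[0,0,0],0]]'
python3 - <<'E'
from h import *
im,d=capture('side'); cv2.imwrite('pics/z3.png',cv2.resize(im[150:300,230:400],None,fx=4,fy=4))
s=sense(); print(s['t'],s['eef_pos'],s['orientation'],s['wrist_force'],s['joint_positions'])
E
```

```text
t: 3.58
eef_pos: [0.4862, 0.1008, 0.1528]
orientation: [0.001, -0.441, 0.898, 0.0]
wrist_force: [-0.0, -0.2, 0.1]
grip_width: 0.0
t: 4.08
eef_pos: [0.4853, 0.1004, 0.1026]
orientation: [-0.001, -0.441, 0.898, -0.0]
wrist_force: [0.5, 0.4, -0.3]
grip_width: 0.0003
4.125 [0.48568552 0.10054735 0.10346329] [ 8.74160571e-06 -4.41029242e-01  8.97492722e-01 -1.47915185e-04] [-0.42268502 -0.75127832 -0.25470647] [ 6.11717368e-01 -2.21897975e-01 -3.92822857e-01  2.99344305e-04
 -1.39989984e+00 -1.26907430e+00]
```

View pics/z3.png

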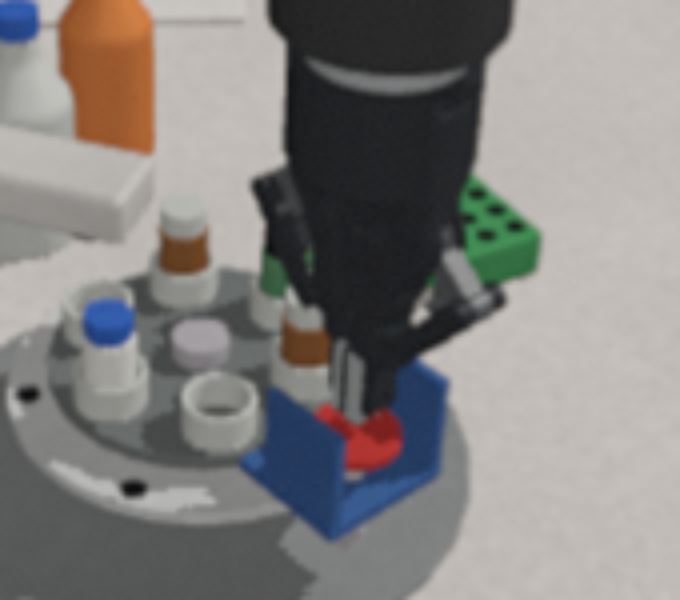

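The fingers are centred over the red button and clear of the cheeks and vials. Now I press.

```bash
python3 -m pendant '[[[0,0,-0.01],[0,0,0],0],[[0,0,-0.015],[0,0,0],0],[[0,0,-0.02],[0,0,0],0],[[0,0,-0.023],[0,0,0],0],[[0,0,-0.025],[0,0,0],0],[[0,0,-0.025],[0,0,0],0],[[0,0,-0.025],[0,0,0],0]]'
python3 -c "
from plant import sense
s=sense();print(s['eef_pos'],s['wrist_force'])"
```

```text
t: 5.0
eef_pos: [0.486, 0.101, 0.0795]
orientation: [0.001, -0.441, 0.897, -0.0]
wrist_force: [-2.9, 0.5, 7.4]
grip_width: -0.0003
[0.48601233 0.10095094 0.07949235] [-2.923505    0.47872776  7.39819217]
```

The depth is 12.5 mm at 7.4 N, which matches the spring, so the pin is clear. I'll work out the arc shifts.

Run:
```python
import numpy as np
c=np.array([.5694,.0368]); p=np.array([.486,.101])
for a in np.arange(4.5,67,4.5):
    t=np.radians(a);R=np.array([[np.cos(t),-np.sin(t)],[np.sin(t),np.cos(t)]]); print(a,(c+R@(p-c)-p).round(4),t.round(3))
```

```text
4.5 [-0.0048 -0.0067] 0.079
9.0 [-0.009  -0.0138] 0.157
13.5 [-0.0127 -0.0212] 0.236
18.0 [-0.0158 -0.0289] 0.314
22.5 [-0.0182 -0.0368] 0.393
27.0 [-0.0201 -0.0449] 0.471
31.5 [-0.0213 -0.053 ] 0.55
36.0 [-0.0218 -0.0613] 0.628
40.5 [-0.0217 -0.0695] 0.707
45.0 [-0.021  -0.0778] 0.785
49.5 [-0.0196 -0.0859] 0.864
54.0 [-0.0176 -0.0939] 0.942
58.5 [-0.0149 -0.1018] 1.021
63.0 [-0.0117 -0.1094] 1.1
```

```bash
python3 -m pendant '[[[-0.0048,-0.0067,-0.001],[0,0,0.079],0],[[-0.009,-0.0138,-0.001],[0,0,0.157],0],[[-0.0127,-0.0212,-0.001],[0,0,0.236],0],[[-0.0158,-0.0289,-0.001],[0,0,0.314],0],[[-0.0182,-0.0368,-0.001],[0,0,0.393],0],[[-0.0201,-0.0449,-0.001],[0,0,0.471],0],[[-0.0213,-0.053,-0.001],[0,0,0.55],0],[[-0.0218,-0.0613,-0.001],[0,0,0.628],0],[[-0.0217,-0.0695,-0.001],[0,0,0.707],0],[[-0.021,-0.0778,-0.001],[0,0,0.785],0],[[-0.0196,-0.0859,-0.001],[0,0,0.864],0],[[-0.0196,-0.0859,-0.001],[0,0,0.864],0]]'
python3 - <<'E'
from h import *
A,d=capture('top');im,d=capture('side'); cv2.imwrite('pics/z4.png',np.hstack([cv2.resize(im[170:300,230:360],None,fx=3,fy=3),cv2.resize(A[150:280,185:315],None,fx=3,fy=3)]))
cv2.imwrite('pics/side4.png',im);cv2.imwrite('pics/top4.png',A)
s=sense(); print(s['t'],s['eef_pos'],s['orientation'],s['wrist_force'],s['joint_positions'])
e=s['eef_pos'][:2]-[.5694,.0368]; print(np.degrees(np.arctan2(e[1],e[0]))%360,np.hypot(*e))
E
```

```text
t: 6.5
eef_pos: [0.4677, 0.0145, 0.0793]
orientation: [-0.002, 0.777, -0.63, 0.002]
wrist_force: [1.0, -0.3, 7.5]
grip_width: 0.0002
6.6 [0.46765153 0.01467613 0.07934219] [-0.00154338  0.77640627 -0.63022839  0.00176111] [ 1.76753581 -0.37156448  6.87336551] [ 0.46638275 -0.29818542 -0.4997605   0.00198849 -1.36496192 -0.25968783]
192.26726758785748 0.10412596791381135
```

View pics/z4.png

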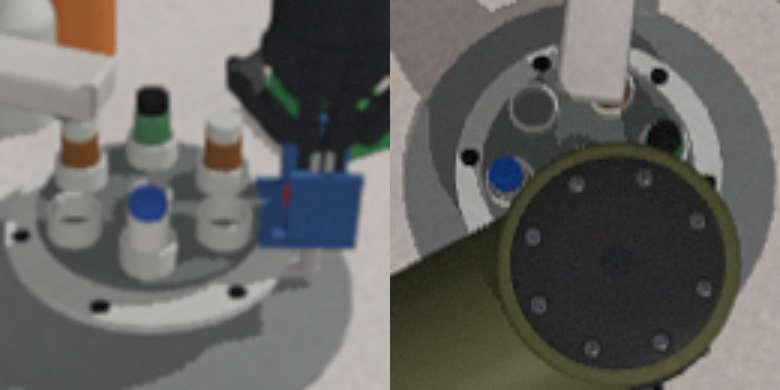

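The table has turned and the vials went with it. I'll measure its angle from the vial_d cap and the pocket ring.

```bash
cat > ang.py <<'E'
from h import *
c=np.array([.5694,.0368])
def cap(im,cam,x0,x1,y0,y1):
    hs=cv2.cvtColor(im,cv2.COLOR_BGR2HSV); m=((hs[...,0]>105)&(hs[...,0]<130)&(hs[...,1]>130)&(hs[...,2]>60)).astype(np.uint8)
    k=np.zeros_like(m);k[y0:y1,x0:x1]=m[y0:y1,x0:x1]
    n,l,s,ce=cv2.connectedComponentsWithStats(k)
    for i in range(1,n):
        if s[i,4]>30:
            P=onplane(cam,*ce[i],.112)[:2]-c; print(cam,s[i,4],ce[i].round(1),'r',np.hypot(*P).round(4),'ang',(np.degrees(np.arctan2(P[1],P[0]))%360).round(2))
E
python3 - <<'E'
from ang import *
cap(cv2.imread('pics/top0.png'),'top',215,245,175,205)
cap(cv2.imread('pics/top4.png'),'top',210,235,195,225)
cap(cv2.imread('pics/side0.png'),'side',245,270,220,245)
cap(cv2.imread('pics/side4.png'),'side',265,292,225,250)
E
```

```text
top 101 [228.  185.7] r 0.054 ang 52.35
top 105 [223.  207.5] r 0.0538 ang 101.1
side 106 [256.7 230.5] r 0.0536 ang 53.69
side 115 [278.8 237.3] r 0.0539 ang 101.81
```

The table is at about 48.5° and the fingers are about 1° ahead, so roughly 11.3° remain. I'll go 11° on.

```bash
python3 -m pendant '[[[0.001,-0.004,0],[0,0,0.04],0],[[0.002,-0.008,0],[0,0,0.08],0],[[0.0035,-0.0125,0],[0,0,0.12],0],[[0.005,-0.0165,0],[0,0,0.16],0],[[0.006,-0.0193,0],[0,0,0.19],0],[[0.006,-0.0193,0],[0,0,0.19],0],[[0.006,-0.0193,0],[0,0,0.19],0]]'
python3 - <<'E'
from ang import *
A,d=capture('top');im,d=capture('side'); cv2.imwrite('pics/side5.png',im);cv2.imwrite('pics/top5.png',A)
cv2.imwrite('pics/z5.png',np.hstack([cv2.resize(im[170:300,230:360],None,fx=3,fy=3),cv2.resize(A[150:280,185:315],None,fx=3,fy=3)]))
cap(A,'top',203,235,195,235)
cap(im,'side',265,300,225,255)
s=sense(); print(s['t'],s['eef_pos'],s['wrist_force'])
e=s['eef_pos'][:2]-[.5694,.0368]; print(np.degrees(np.arctan2(e[1],e[0]))%360,np.hypot(*e))
E
```

```text
t: 7.48
eef_pos: [0.4739, -0.0044, 0.0795]
orientation: [-0.002, 0.833, -0.554, 0.002]
wrist_force: [0.9, 0.9, 6.6]
grip_width: -0.0002
top 105 [224.8 212.4] r 0.0534 ang 112.11
side 120 [285.1 236.8] r 0.0534 ang 113.75
7.575 [ 0.47394811 -0.00435964  0.07946443] [2.8902292  0.18908129 6.53788979]
203.3261059452751 0.10394796239102963
```

View pics/z5.png

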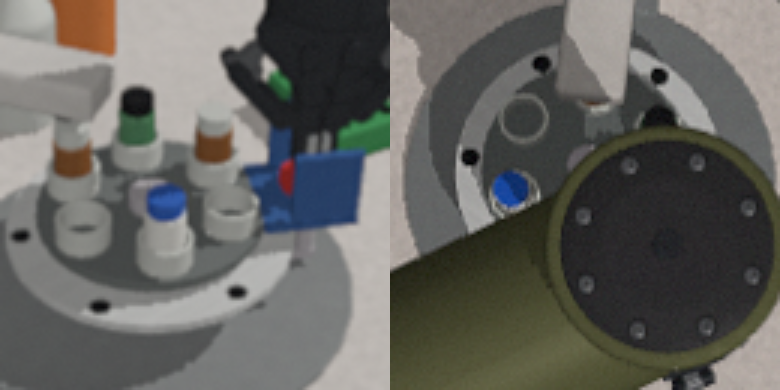

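The table has turned 59.8° (top) and 60.1° (side). I'll let the plunger up vertically.

```bash
python3 -m pendant '[[[0,0,0.004],[0,0,0],0],[[0,0,0.008],[0,0,0],0],[[0,0,0.012],[0,0,0],0],[[0,0,0.017],[0,0,0],0],[[0,0,0.023],[0,0,0],0],[[0,0,0.03],[0,0,0],0],[[0,0,0.045],[0,0,0],0],[[0,0,0.065],[0,0,0],0],[[0,0,0.1],[0,0,0],0],[[0,0,0.12],[0,0,0],0],[[0,0,0.12],[0,0,0],0]]'
python3 - <<'E'
from ang import *
A,d=capture('top');im,ds=capture('side'); cv2.imwrite('pics/side6.png',im);cv2.imwrite('pics/top6.png',A);np.save('side6.npy',ds)
cv2.imwrite('pics/z6.png',np.hstack([cv2.resize(im[170:300,230:360],None,fx=3,fy=3),cv2.resize(A[150:280,185:315],None,fx=3,fy=3)]))
cap(A,'top',203,235,195,235)
cap(im,'side',265,300,225,255)
s=sense(); print(s['t'],s['eef_pos'],s['wrist_force'])
E
```

```text
t: 8.95
eef_pos: [0.4726, -0.0044, 0.199]
orientation: [-0.001, 0.833, -0.554, 0.001]
wrist_force: [0.2, -0.1, -0.7]
grip_width: 0.0002
side 117 [285.2 236.7] r 0.0529 ang 114.04
9.05 [ 0.47161194 -0.00440213  0.19636684] [ 0.47524723  1.18295167 -0.50042483]
```

View pics/z6.png

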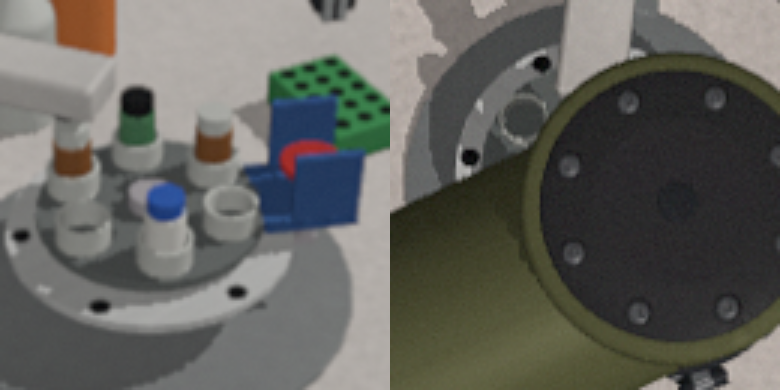

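The button has risen. I'll move the arm aside to check its height and the table angle from both views.

```bash
python3 -m pendant '[[[0,-0.05,0.02],[0,0,0],0],[[0,-0.1,0.03],[0,0,0],0],[[0,-0.15,0.03],[0,0,0],0],[[0,-0.2,0.03],[0,0,0],0],[[0,-0.25,0.03],[0,0,0],0],[[0,-0.3,0.03],[0,0,0],0],[[0,-0.34,0.03],[0,0,0],0],[[0,-0.34,0.03],[0,0,0],0]]'
python3 - <<'E'
from ang import *
A,d=capture('top');im,ds=capture('side')
cv2.imwrite('pics/top7.png',A);cv2.imwrite('pics/side7.png',im)
cap(A,'top',203,235,195,235)
cap(im,'side',265,300,225,255)
def red(im,box):
    hs=cv2.cvtColor(im,cv2.COLOR_BGR2HSV);m=((hs[...,0]<8)|(hs[...,0]>172))&(hs[...,1]>150)&(hs[...,2]>60)
    k=np.zeros(m.shape,np.uint8);x0,x1,y0,y1=box;k[y0:y1,x0:x1]=m[y0:y1,x0:x1]
    return cv2.moments(k,True),k
old=cv2.imread('pics/top0.png');d0=np.load('top0.npy');s0=np.load('side0.npy')
def hts(cam,k,d):
    p=camera_params(cam);T=np.array(p['world_to_cam']);out=[]
    ke=cv2.erode(k,np.ones((3,3),np.uint8))
    for v,u in zip(*np.nonzero(ke)):
        if d[v,u]>0:
            o,r=ray(cam,u,v); out.append((o+r*d[v,u])[2])
    return np.median(out).round(4),len(out)
for nm,I,D,b,cam in(('t0',old,d0,(180,300,180,290),'top'),('t7',A,d,(235,300,220,290),'top'),('s0',cv2.imread('pics/side0.png'),s0,(290,345,235,285),'side'),('s7',im,ds,(300,360,200,250),'side')):
    m,k=red(I,b); u,v=m['m10']/m['m00'],m['m01']/m['m00']; P=onplane(cam,u,v,.092)[:2]; e=P-c
    print(nm,m['m00'],P,np.degrees(np.arctan2(e[1],e[0]))%360,np.hypot(*e),'h',hts(cam,k,D))
s=sense();print(s['t'],s['eef_pos'])
E
```

```text
t: 10.05
eef_pos: [0.4708, -0.3464, 0.2245]
orientation: [0.001, 0.832, -0.555, -0.002]
wrist_force: [1.3, 0.8, -0.7]
grip_width: 0.0002
top 108 [224.8 212.3] r 0.0533 ang 111.85
side 120 [285.1 236.7] r 0.053 ang 113.88
t0 331.0 [0.48616772 0.10102808] 142.34360750632413 0.10513257571223852 h (np.float64(0.0935), 252)
t7 331.0 [ 0.47259753 -0.00345648] 202.58057535589623 0.10483941526430592 h (np.float64(0.0938), 254)
s0 222.0 [0.48045845 0.10284073] 143.40543526302778 0.11077895479023182 h (np.float64(0.0926), 153)
s7 81.0 [ 0.48081144 -0.00742416] 206.52875640778777 0.09901368495555968 h (np.float64(0.093), 27)
10.15 [ 0.4714908  -0.34445447  0.22561883]
```

View pics/top7.png

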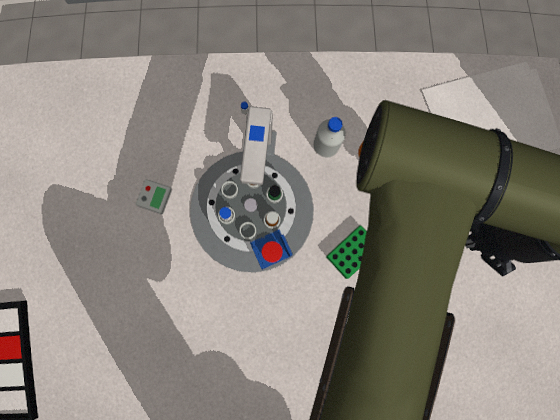

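View pics/side7.png

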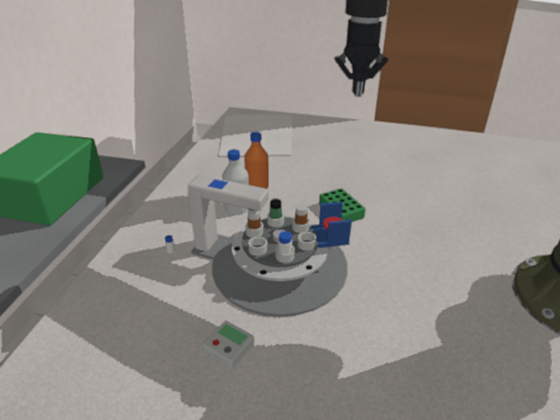

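The plunger is at (272,252) in the top view. It has turned 60.2° and its height by depth reads 93.8 mm, against 93.5 mm at the start, so it is fully up. Bottle, rack, timer and vials look undisturbed, and the robot is touching nothing.

```bash
python3 -c "
from plant import job_done
print(job_done())"
```

```text
the job is handed in; nothing more can be done
None
```

I indexed the carousel by one hole and handed the job in at about t = 10.2 s, with the arm well clear. With shut fingertips I pressed the plunger about 12.5 mm (around 7 N), turned the table counter-clockwise in two steps, and let the plunger up vertically.

**Checks that agreed:**
- **Table angle:** the plunger turned 60.2° in the top view. The vial_d cap turned 59.5° (top) and 60.2° (side).
- **Plunger height:** it is back at its starting height by depth, 93.8 mm against 93.5 mm from above and 93.0 mm against 92.6 mm from the side. Released off a hole it would read about 8 mm lower, so the pin is in the hole.
- **Other things:** the vials were still upright in their pockets. The bottle, rack and timer looked unmoved by eye; I did not measure them.

**Check that disagreed:** the plunger's angle from the side view came out at 206.5°, where 202.4° was expected. I set it aside because a cheek hides part of the button in that view.

I did not test the lock by pushing on the table after release.

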